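# Run down the wing screw of a clock-plate clamp

## Task

The brass clock plate lies loose on the bed of the green clamp stand: tighten the stand's wing screw clockwise (seen from above) until the foot clamps the plate and the screw will turn no further. Push the wings round from one side with stroke after stroke of the closed fingertips, never taking the wing screw between the fingers; do not shift the plate, leave everything else lying where it is, and finish clear of everything.

Things in the scene. Friction and masses are not known exactly. Their poses are not given: they have to be found in the camera images.
- holder: Green clamp stand screwed to the shelf, fixed. Origin on the shelf below the screw axis; z up; x from the screw to the back post. Base 134 mm (x -50 to +84) x 96 x 14 high; bed top at height 50; bridge from post to screw, top at height 91.
- post_top (a point): Centre of the top of the stand's back post, 61 mm from the screw axis along the holder's x, height 125 mm. The post is 30 (x) x 36 (y) mm and its front face is 14 mm beyond the wings' sweep, so a finger cannot circle the screw: there is free room only in front (-x) and at the sides.
- wing_screw: Steel wing screw. Origin on its vertical axis at mid-height of the wings (120 mm above the shelf at turn 0); x along the wings, z up; its x is the holder's x at turn 0. Two opposite upright wings 5 mm thick, round ends, reaching 32 mm from the axis, 11 mm above and below the origin; hub radius 8.5 mm. Clockwise from above lowers it, 4 mm a turn.
- turn (a joint): Rotation of the wing screw in rad, growing clockwise seen from above (tightening), over several half turns; it starts between 0 and 2.4. The foot meets the plate at about 7.4, and the screw comes to a hard stop, tight, at 8.0. It turns loosely (1 to 2 N at a wing) and stays where it is left.
- foot: Round steel clamp foot, 22 mm across, at the lower end of the screw, under the bridge. Origin at the centre of its underside; it is 5 mm above the plate when turn is 0.
- plate: Loose brass clock plate 56 (x) x 80 (y) x 4 mm lying flat on the bed under the foot, about 150 g. Origin at the centre of its underside.
- pinion: brass toothed wheel lying flat, 58 across, hub and steel arbor 38 high; sizes in mm; bystander, loose. Origin on its underside.
- dial: white porcelain disc, 90 across, 6 thick, lying face up; sizes in mm; bystander, loose. Origin on its underside.
- clock_hand: dark steel clock hand lying flat, about 85 long, 4 thick; sizes in mm; bystander, loose. Origin on its underside.
- finial: turned walnut finial standing upright, 38 across, 68 high; sizes in mm; bystander, loose. Origin on its underside.
- loupe: black eye loupe standing, 36 across, 31 high; sizes in mm; bystander, loose. Origin on its underside.
- pin_tray: small open steel tray 70 x 50 x 18; sizes in mm; bystander, loose. Origin on its underside.
- driver: screwdriver with wooden handle, 150 long, lying; sizes in mm; bystander, loose. Origin on the shelf below its middle.
Things that resemble listed ones, but are neither listed nor needed, are in the scene too. Of the things that look like the plate, the smaller one is meant. There is more than one size of the holder; the one meant has the size given above.

How it is judged:
By the outcome, as a careful person would: the job done as asked, in the order asked, and still so for the second after the job is handed in, with the robot touching nothing.
It also fails if it takes over 64 s, if anything falls off the work surface, if the arm or the gripper's body presses on something with over 40 N, if the wrist force passes 120 N, or if a joint passes its speed limit or range.

## Robot

A 6-joint arm with a two-finger parallel gripper is mounted at the origin on the work surface. World frame = base frame: x ahead of the robot, y to its left, z up, the work surface at z = 0. Lengths are in m, angles in rad, forces in N, time in s.
With the tool pointing down it reaches from about 0.35 to 0.775 m from the base axis. Payload 7.3 kg.
Tool frame: the origin (TCP) lies on the mounting face of the last link; the fingertips stand 178 mm ahead of it and the grasp point (between the pads) lies 159 mm ahead of it (robot.tcp_to_tips is the distance from the TCP to the fingertips, in m); z points along the fingers, y is the direction in which the jaws open and shut (so a half turn about z gives the same grasp; the last joint's range is limited). The gripper opens to 92 mm and grips with 3 to 60 N. Pads are 19 mm wide; open, the fingers measure 130 mm over their backs; the gripper's body (75 mm by 190 mm) begins 47 mm behind the grasp point.
Start: joints at [-1.372, 0.342, 1.524, -0, 1.275, -0.146], TCP at [0.177, -0.494, 0.405] pointing down, gripper open.
Joint ranges: [-2.53, 2.53], [-0.77, 2.02], [0.04, 2.7], [-1, 4.14], [0.28, 2.66], [-3.11, 3.11]. Speed limits (rad/s): [2.57, 2.57, 3.14, 3.14, 3.14, 3.14].

## Interface

Orientations are given as [roll, pitch, yaw] about the fixed x, y, z axes, in that order (R = Rz(yaw) Ry(pitch) Rx(roll)).
In Python, from cell import robot, viewer gives the robot as it stands.
- The arm moves only by the shell command python3 -m creep 'ROWS' [OPENING] [FORCE]. ROWS is JSON, a list that holds one entry, the list of rows, each a list of 6 numbers: the shift along the world's x, y, z in mm, then the turn, a rotation vector about the world's x, y, z in degrees. A call has 1 to 5 rows; each row shifts and turns the pose as measured when the row begins; what a row does not reach is not made up. A row lasts 1/12 s, in which the tool goes at most 41.7 mm and 7.16 degrees, less where a joint would pass 70% of its speed; a pose out of reach is approached as far as the arm can. A call with a gripper value outside its range is refused whole. OPENING is the closure, from -1 (fully open) to 1 (shut), set as the call begins (- or left out, the last holds). The fingers move at their own pace and stop on an object; FORCE is the grip in N (left out, the last holds). Time passes only in rows, so rows that do not move let the fingers close. It gives the time, the measured TCP pose, the force and the opening at its end, in the units of the state.
- robot.observe(): the state, without advancing time (a new reading comes with each control period).
- viewer.read_camera(name): name is "side" or "top" or "wrist"; returns the picture (480x640x3 uint8, blue, green, red); there is no depth.
- viewer.camera_model(name): a dict with "fx", "fy", "cx", "cy" (pixels), "pose" (4x4, takes a point from camera to world coordinates); the wrist camera has in their place "mount" (4x4, takes a point from camera to tool coordinates, whose origin is the TCP and whose axes are the flange's). Camera axes: x right, y up, looking along -z (the intrinsics and any distortion apply to the point x, -y, -z); pixel columns grow to the right and rows downward; lengths in m; the calibration is good to about 2 mm. A picture is of the moment at which its call begins: read the wrist's pose just before it. camera_model takes no time and is no camera call.
- robot.hand_in(): hands the job in, once; it reports no verdict.
The state is a dict: "time": time; "qpos": joint angles; "qvel": joint speeds; "joint_efforts": joint torques, N m; "tool_pos": TCP position; "tool_rot": TCP orientation; "contact_force": force on the tool from outside, world axes, zero at the start; "torque": the same for the moment, N m; "opening": finger opening in m.
Only numpy, scipy, OpenCV 4.12 (cv2) and the standard library are available. Lean on these libraries where they do the work, as an engineer would, in place of code of your own. Each camera call takes 0.05 s, during which the arm holds its last target. There are 200 camera calls.

## Working session

There is one attempt and no reset: what is moved stays moved. The work goes in short steps, Python scripts to look and compute and a shell command to move; the robot and the scene stay as the last step left them, time stands still between calls to the robot, and variables do not carry over. Pictures are saved under pics/ and viewed, about 8 in all and at most 12, crops included, and the job is handed in when it is done.

```bash
mkdir -p pics; ls; python3 - <<'E'
from cell import robot, viewer
import cv2,numpy as np
np.set_printoptions(precision=4,suppress=True)
print(robot.observe())
for n in("top","side"):
    cv2.imwrite(f"pics/{n}0.png",viewer.read_camera(n)); print(n,viewer.camera_model(n))
print(viewer.camera_model("wrist"))
E
```

```text
pics
{'time': 0.0, 'qpos': array([-1.372 ,  0.3427,  1.525 , -0.    ,  1.2754, -0.146 ]), 'qvel': array([ 0.    , -0.002 ,  0.0014, -0.0018,  0.0001, -0.0005]), 'joint_efforts': array([ -0.0012, -43.125 , -24.4216,   0.0717,   0.056 ,  -0.0001]), 'tool_pos': array([ 0.1774, -0.494 ,  0.404 ]), 'tool_rot': array([-3.14  , -0.0002,  0.3448]), 'contact_force': array([-1.0195, -0.3984, -0.2827]), 'torque': array([ 0.0529,  0.0481, -0.0301]), 'opening': 0.09177805715070893}
top {'fx': 556.4085147027895, 'fy': 556.4085147027895, 'cx': 327.04408740882405, 'cy': 239.32477837475523, 'pose': array([[-0.0014,  0.9851, -0.172 ,  0.3236],
       [-0.9999,  0.0014,  0.0166, -0.0729],
       [ 0.0166,  0.172 ,  0.985 ,  1.2576],
       [ 0.    ,  0.    ,  0.    ,  1.    ]])}
side {'fx': 536.3808470977793, 'fy': 536.3808470977793, 'cx': 319.6503304351393, 'cy': 240.86901276925477, 'pose': array([[-0.7887,  0.4624, -0.4052,  0.0771],
       [-0.6148, -0.5879,  0.5257,  0.5007],
       [ 0.0048,  0.6638,  0.7479,  0.9117],
       [ 0.    ,  0.    ,  0.    ,  1.    ]])}
{'fx': 346.74825555512064, 'fy': 346.74825555512064, 'cx': 322.0018498961964, 'cy': 245.2458626592841, 'mount': array([[ 0.    ,  0.9666,  0.2561,  0.0667],
       [ 1.    ,  0.    , -0.0003, -0.0011],
       [-0.0003,  0.2561, -0.9666,  0.0202],
       [ 0.    ,  0.    ,  0.    ,  1.    ]])}
```

View pics/top0.png

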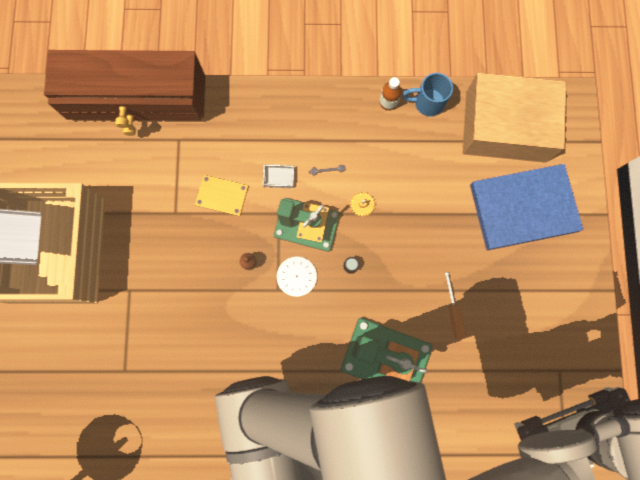

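View pics/side0.png

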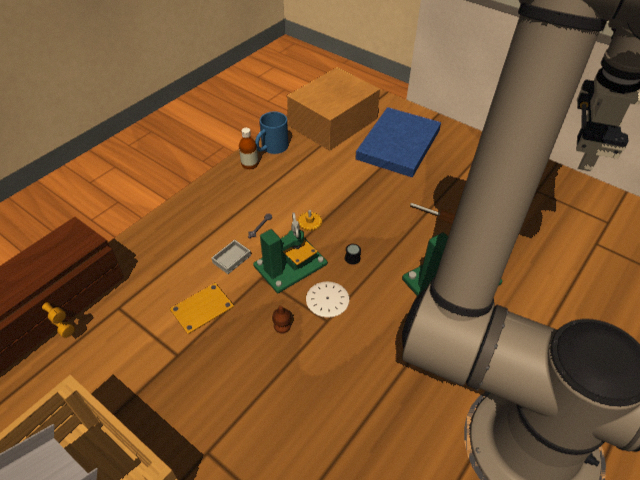

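Candidates for the stand: (308,224) in the top view, about 62 px long (about 134 mm), and the larger one at (387,355), about 85 px. I take the first. The plate is the brass piece on its bed at (312,222); the look-alike at (221,195) is the larger one. Next, a close crop to check the choice.

```bash
cat > h.py <<'E'
from cell import robot, viewer
import cv2,numpy as np
np.set_printoptions(precision=4,suppress=True)
def cam(n):
    m=viewer.camera_model(n)
    P=m["pose"] if "pose" in m else None
    if P is None:
        from scipy.spatial.transform import Rotation as R
        s=robot.observe();T=np.eye(4);T[:3,:3]=R.from_euler("xyz",s["tool_rot"]).as_matrix();T[:3,3]=s["tool_pos"];P=T@m["mount"]
    return m,P
def ray(n,u,v,z,mp=None):
    m,P=mp or cam(n)
    d=P[:3,:3]@np.array([(u-m["cx"])/m["fx"],-(v-m["cy"])/m["fy"],-1])
    return P[:3,3]+d*(z-P[2,3])/d[2]
def proj(n,p,mp=None):
    m,P=mp or cam(n)
    c=P[:3,:3].T@(np.asarray(p)-P[:3,3]);return np.array([m["cx"]-m["fx"]*c[0]/c[2],m["cy"]+m["fy"]*c[1]/c[2]])
E
python3 - <<'E'
from h import *
t=cv2.imread("pics/top0.png");s=cv2.imread("pics/side0.png")
a=cv2.resize(t[185:260,265:345],None,fx=5,fy=5,interpolation=cv2.INTER_CUBIC)
b=cv2.resize(s[205:295,245:335],None,fx=4.4,fy=4.4,interpolation=cv2.INTER_CUBIC)
H=max(a.shape[0],b.shape[0]);pad=lambda i:cv2.copyMakeBorder(i,0,H-i.shape[0],0,0,0)
cv2.imwrite("pics/crop0.png",np.hstack([pad(a),pad(b)]));print(a.shape,b.shape)
hsv=cv2.cvtColor(t,cv2.COLOR_BGR2HSV)
m=cv2.inRange(hsv,(60,80,20),(95,255,255))
c,_=cv2.findContours(m,0,2)
for k in c:
    if cv2.contourArea(k)>100:
        r=cv2.minAreaRect(k);B=cv2.boxPoints(r);print(cv2.contourArea(k),r)
        W=np.array([ray("top",*p,.014) for p in B]);print(W,[np.linalg.norm(W[i]-W[i-1]) for i in range(4)])
E
```

```text
(375, 400, 3) (396, 396, 3)
```

View pics/crop0.png

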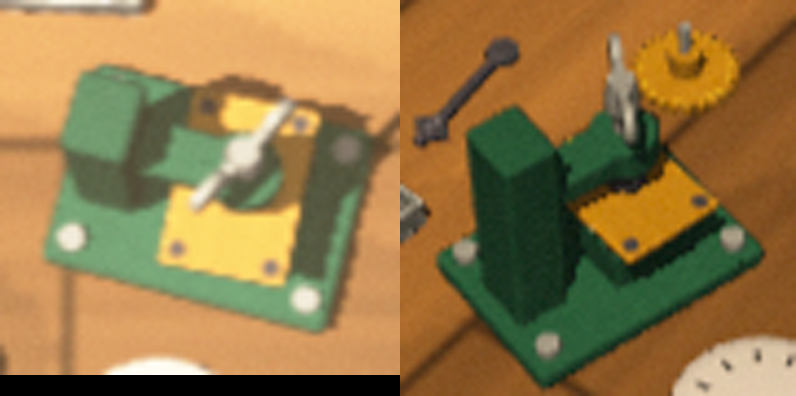

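```bash
python3 - <<'E'
from h import *
T=lambda x,y,z:ray("top",265+x/5,185+y/5,z)
S=lambda x,y,z:ray("side",245+(x-400)/4.4,205+y/4.4,z)
A,B,C=T(45,262,.014),T(322,332,.014),T(372,130,.014)
print("base",A,B,C,np.linalg.norm(A-B),np.linalg.norm(B-C))
ux=(A-B)/np.linalg.norm(A-B);print("yaw",np.degrees(np.arctan2(ux[1],ux[0])), np.degrees(np.arctan2(*(B-C)[[1,0]]))+90)
uy=np.array([-ux[1],ux[0],0]);ctr=(A+C)/2;O=ctr-ux*.017;print("O",O)
pt=T(102,113,.125);print("posttop top",pt,"->O",pt-.061*ux)
ps=S(513,142,.125);print("side posttop",ps,"->O",ps-.061*ux)
sA,sB,sC=S(545,384,.014),S(440,262,.014),S(764,255,.014)
print("side base",sA,sB,sC,np.linalg.norm(sA-sB),np.linalg.norm(sA-sC), "O",(sB+sC)/2-.017*ux)
e1,e2,h=T(290,105,.128),T(195,203,.128),T(243,153,.13)
d=e1-e2;print("wing",e1,e2,h,(e1+e2)/2,np.linalg.norm(d),"angle",np.degrees(np.arctan2(d[1],d[0])))
f=S(615,42,.128),S(627,132,.128);d=f[0]-f[1];print("side wing",f,np.linalg.norm(d),np.degrees(np.arctan2(d[1],d[0])))
t=cv2.imread("pics/top0.png")
hsv=cv2.cvtColor(t,cv2.COLOR_BGR2HSV);print(hsv[235,290],hsv[205,285])
E
```

```text
base [0.545  0.0263 0.014 ] [ 0.5131 -0.0992  0.014 ] [ 0.6067 -0.1223  0.014 ] 0.1295489783190715 0.09641498735704457
yaw 75.71794429002851 256.12976253913934
O [ 0.5717 -0.0645  0.014 ]
posttop top [ 0.5884 -0.0053  0.125 ] ->O [ 0.5734 -0.0644  0.125 ]
side posttop [ 0.585  -0.0001  0.125 ] ->O [ 0.57   -0.0592  0.125 ]
side base [0.5439 0.0345 0.014 ] [0.6324 0.0106 0.014 ] [ 0.5105 -0.0908  0.014 ] 0.09172469188653484 0.12972804498270568 O [ 0.5673 -0.0566  0.014 ]
wing [ 0.5913 -0.0837  0.128 ] [ 0.5496 -0.0444  0.128 ] [ 0.5704 -0.0642  0.13  ] [ 0.5705 -0.064   0.128 ] 0.057304367035145166 angle -43.318247024150565
side wing (array([ 0.5872, -0.0743,  0.128 ]), array([ 0.5469, -0.0343,  0.128 ])) 0.05680983785887991 -44.806521908755975
[ 59  74 168] [ 57  74 152]
```

```bash
python3 -m creep '[[[30,25,0,0,0,0],[30,25,0,0,0,0],[30,25,0,0,0,0],[30,25,0,0,0,0],[30,25,0,0,0,0]]]' 1 10; python3 -m creep '[[[30,25,0,0,0,0],[30,25,0,0,0,0],[30,25,0,0,0,0],[30,25,0,0,0,0],[30,25,0,0,0,0]]]'; python3 -m creep '[[[30,25,0,0,0,0],[30,25,0,0,0,0],[30,25,0,0,0,0],[30,25,0,0,0,0],[0,0,0,0,0,0]]]'
python3 - <<'E'
from h import *
s=robot.observe();print(s)
mp=cam("wrist");cv2.imwrite("pics/w1.png",viewer.read_camera("wrist"))
for z in(.09,.125):print(proj("wrist",[.571,-.062,z],mp))
E
```

```text
time: 0.52
tool_pos: [0.3262, -0.3688, 0.4015]
tool_rot: [-3.137, 0.003, 0.331]
contact_force: [0.2, 0.6, -0.2]
opening: 0.0628
time: 0.93
tool_pos: [0.4818, -0.2357, 0.4003]
tool_rot: [-3.135, 0.004, 0.33]
contact_force: [-0.7, -0.6, -0.1]
opening: 0.0293
time: 1.35
tool_pos: [0.6102, -0.1238, 0.3975]
tool_rot: [-3.131, 0.005, 0.335]
contact_force: [-2.0, 0.4, -0.5]
opening: 0.0009
{'time': 1.35, 'qpos': array([-0.3244,  0.5318,  1.2406,  0.0052,  1.3793,  0.91  ]), 'qvel': array([-0.0361, -0.0173,  0.0557, -0.0493,  0.0028, -0.0411]), 'joint_efforts': array([  1.3968, -52.2847, -26.9076,   0.2136,   0.0364,   0.669 ]), 'tool_pos': array([ 0.6102, -0.1238,  0.3975]), 'tool_rot': array([-3.1314,  0.0049,  0.3354]), 'contact_force': array([-2.0285,  0.3836, -0.4637]), 'torque': array([-0.0069,  0.0557, -0.012 ]), 'opening': 0.0009009703268113033}
[244.2084 251.4754]
[233.8645 264.1805]
```

View pics/w1.png

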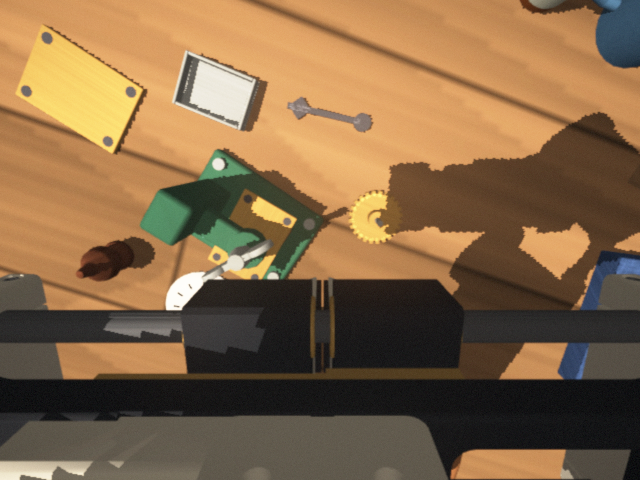

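The wrist view confirms the 134 mm stand, with the screw hub at (236,261) and wing ends at (204,277) and (270,243). Next I check the axis against the rays and look at the closed fingers from the side.

```bash
python3 - <<'E'
from h import *
mp=cam("wrist");W=lambda u,v,z:ray("wrist",u,v,z,mp)
e1,e2=W(270,243,.123),W(204,277,.123);d=e1-e2
print("hub",W(236,261,.125),"mid",(e1+e2)/2,np.linalg.norm(d),np.degrees(np.arctan2(d[1],d[0])))
print("post top",[W(u,v,.125) for u,v in((161,186),(192,202),(172,244),(141,225))])
# triangulate hub: top, wrist, side
def tri(L):
    A=np.zeros((3,3));b=np.zeros(3)
    for n,u,v,q in L:
        p=q[1][:3,3];r=ray(n,u,v,0,q)-p;r/=np.linalg.norm(r);M=np.eye(3)-np.outer(r,r);A+=M;b+=M@p
    return np.linalg.solve(A,b)
t,s=cam("top"),cam("side")
hs=(245+(624-400)/4.4,205+88/4.4)
print("tri tw",tri([("top",313.6,215.6,t),("wrist",236,261,mp)]),"ts",tri([("top",313.6,215.6,t),("side",*hs,s)]))
im=viewer.read_camera("side");tp=proj("side",robot.observe()["tool_pos"]-[0,0,.178]);print("tips",tp)
x,y=map(int,tp);x0,y0=max(0,x-90),max(0,y-90);print(x0,y0)
cv2.imwrite("pics/s1.png",cv2.resize(im[y0:y0+150,x0:x0+180],None,fx=4.4,fy=4,interpolation=cv2.INTER_CUBIC))
E
```

```text
hub [ 0.572  -0.0649  0.125 ] mid [ 0.5719 -0.0648  0.123 ] 0.0594504736572096 -43.159750826610995
post top [array([0.6089, 0.0015, 0.125 ]), array([ 0.605 , -0.0224,  0.125 ]), array([ 0.5689, -0.0156,  0.125 ]), array([0.5756, 0.0095, 0.125 ])]
tri tw [ 0.5716 -0.0644  0.124 ] ts [ 0.5738 -0.064   0.1143]
tips [301.6709 162.6939]
211 72
```

View pics/s1.png

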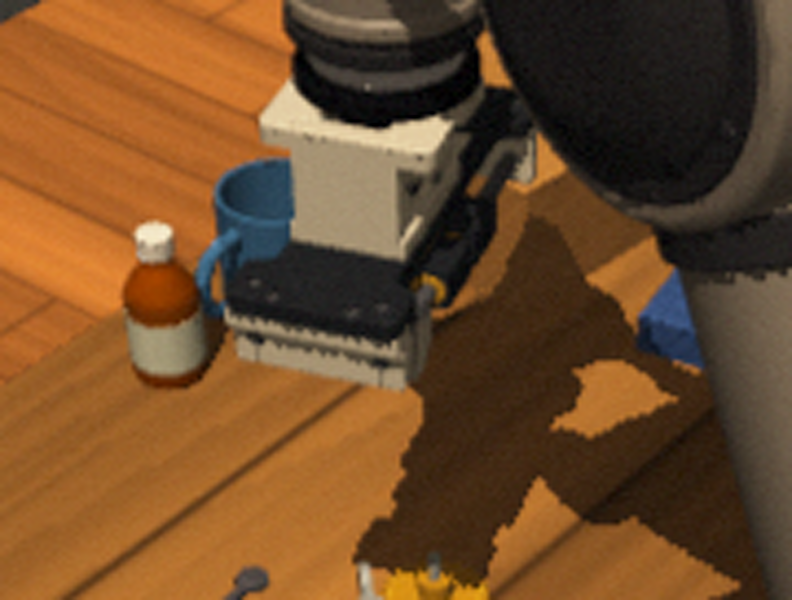

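```bash
cat >> h.py <<'E'
from scipy.spatial.transform import Rotation as Rn
AX=np.array([.5717,-.0645]);YAW=np.radians(75)
HR=np.array([[np.cos(YAW),-np.sin(YAW)],[np.sin(YAW),np.cos(YAW)]])
def tip(s=None):   # fingertip centre: holder x,y (mm), world z (mm), yaw deg
    s=s or robot.observe();R=Rn.from_euler("xyz",s["tool_rot"]).as_matrix()
    t=s["tool_pos"]+R[:,2]*robot.tcp_to_tips
    return np.r_[HR.T@(t[:2]-AX)*1e3,t[2]*1e3,np.degrees(np.arctan2(R[1,0],R[0,0]))],np.round(np.degrees(s["tool_rot"]),2)
def centre(phi,rho=24,a=9.5,b=19,gap=0):  # holder-frame tip centre pushing a wing at phi (deg) clockwise
    f=np.radians(phi);u=np.array([np.cos(f),np.sin(f)]);n=np.array([np.sin(f),-np.cos(f)])
    k=a*np.clip(3*n[0],-1,1)*u[0]+b*np.clip(3*n[1],-1,1)*u[1]
    return (rho-k)*u-(2.5+gap+a*abs(n[0])+b*abs(n[1]))*n
def plan(phis,z=None,**k):
    p=tip()[0][:2]
    for f in phis:
        c=centre(f,**k);print(f,"c",c.round(1),"row",(HR@(c-p)).round(1));p=c
E
python3 -m creep '[[[0,0,0,0,0,7],[0,0,0,0,0,7],[0,0,0,0,0,7],[0,0,0,0,0,7],[0,0,0,0,0,7]]]'; python3 -m creep '[[[0,0,0,0,0,7],[0,0,0,0,0,7],[0,0,0,0,0,7],[0,0,0,0,0,0],[0,0,0,0,0,0]]]'
python3 - <<'E'
from h import *
t=tip();print(t,robot.observe()["qpos"])
c=centre(-112,gap=5);print(c,"world mm",HR@(c-t[0][:2]),"dz",104-t[0][2])
for f in range(-120,-300,-20):print(f,centre(f).round(1),(AX*1e3+HR@centre(f)).round(1))
E
```

```text
time: 1.87
tool_pos: [0.6033, -0.1322, 0.3962]
tool_rot: [-3.129, 0.013, 0.956]
contact_force: [0.7, 0.1, -0.4]
opening: 0.0005
time: 2.28
tool_pos: [0.5979, -0.1394, 0.3963]
tool_rot: [-3.125, 0.016, 1.329]
contact_force: [0.1, -0.8, 0.1]
opening: 0.0003
(array([-68.4364, -41.8877, 218.3313,  76.1407]), array([-179.06,    0.89,   76.14])) [-0.3499  0.5179  1.2678 -0.0176  1.3705 -0.1043]
[  7.4633 -44.062 ] world mm [21.7444 72.7507] dz -114.33131727291757
-120 [ -0.3 -41. ] [611.2 -75.4]
-140 [ -7.3 -36.3] [604.9 -80.9]
-160 [-12.2 -29.6] [597.1 -83.9]
-180 [-24.  -21.5] [586.3 -93.2]
-200 [-32.9 -13.1] [575.9 -99.7]
-220 [-29.5  -5.5] [569.4 -94.4]
-240 [-23.7   0.5] [565.1 -87.2]
-260 [-17.7  13. ] [554.5 -78.2]
-280 [-9.4 34.2] [536.2 -64.7]
```

```bash
python3 -m creep '[[[5,18,-10,0,0,0],[6,18,-10,0,0,0],[5,18,-10,0,0,0],[5,18,-10,0,0,0],[0,0,0,0,0,0]]]'
python3 - <<'E'
from h import *
s=robot.observe();t=tip(s);print(t)
R=Rn.from_euler("xyz",s["tool_rot"]).as_matrix();print("fix rotvec deg",np.degrees(np.cross(R[:,2],[0,0,-1])))
c=centre(-112,gap=5);print("world mm",HR@(c-t[0][:2]),"dz",104-t[0][2])
im=viewer.read_camera("side");tp=proj("side",np.r_[AX+HR@t[0][:2]/1e3,t[0][2]/1e3]);x,y=map(int,tp)
print(tp,x-60,y-60);cv2.imwrite("pics/s2.png",cv2.resize(im[y-60:y+60,x-75:x+75],None,fx=5,fy=5,interpolation=cv2.INTER_CUBIC))
E
```

```text
time: 2.7
tool_pos: [0.6167, -0.0707, 0.3562]
tool_rot: [-3.127, 0.017, 1.299]
contact_force: [0.1, 0.1, -1.3]
opening: 0.0006
(array([  2.6392, -42.4286, 178.2026,  74.4347]), array([-179.16,    0.99,   74.43]))
fix rotvec deg [ 0.7319 -1.0775  0.    ]
world mm [2.8263 4.237 ] dz -74.20263851743249
[282.533  191.4592] 222 131
```

View pics/s2.png

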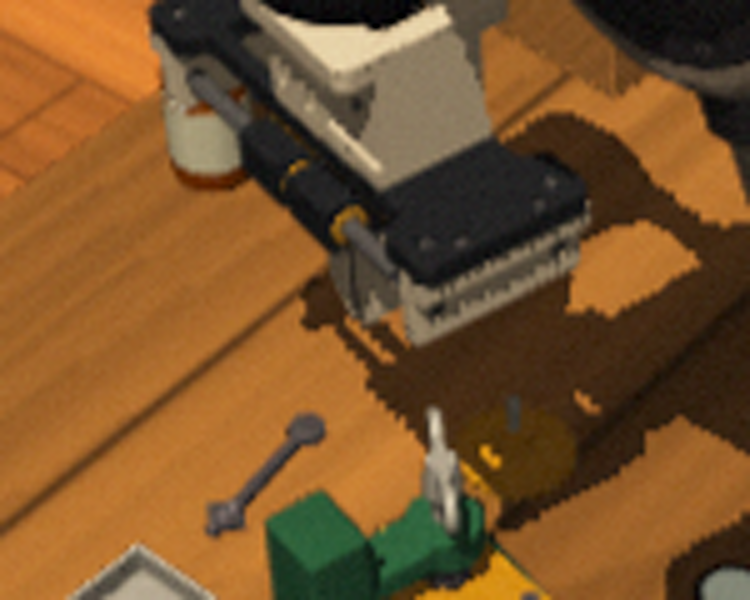

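The picture shows closed fingers (tips near crop (370,320)) beside the stand. The wing screw is at crop (440,470) and the path down is free.

```bash
python3 -m creep '[[[3,1,-15,0.7,-1.1,0],[0,0,-15,0,0,0],[0,0,-10,0,0,0],[0,0,0,0,0,0]]]'
python3 - <<'E'
from h import *
t=tip();print(t);c=centre(-112,gap=5);print("world mm",HR@(c-t[0][:2]),"dz",104-t[0][2])
E
```

```text
time: 3.08
tool_pos: [0.619, -0.0749, 0.3188]
tool_rot: [3.134, 0.003, 1.289]
contact_force: [-1.0, -0.0, -0.5]
opening: 0.0007
(array([  1.6443, -49.6334, 140.853 ,  73.8257]), array([179.59,   0.15,  73.83]))
world mm [-3.8755  7.0627] dz -36.85299039810042
```

```bash
python3 -m creep '[[[-2,4,0,0,0,1],[-2,3,-12,0,0,0],[0,0,-12,0,0,0],[0,0,-11,0,0,0],[0,0,0,0,0,0]]]'
python3 - <<'E'
from h import *
t=tip();print(t,robot.observe()["contact_force"]);plan(range(-112,-300,-8))
E
```

```text
time: 3.5
tool_pos: [0.6146, -0.0704, 0.2872]
tool_rot: [3.128, 0.003, 1.303]
contact_force: [-0.8, 0.6, -0.9]
opening: 0.0004
(array([  4.7961, -45.3036, 109.234 ,  74.6687]), array([179.24,   0.2 ,  74.67])) [-0.7582  0.5978 -0.9   ]
-112 c [  2.8 -42.2] row [-3.5 -1.1]
-120 c [ -0.3 -41. ] row [-1.9 -2.8]
-128 c [ -3.3 -39.5] row [-2.3 -2.5]
-136 c [ -6.  -37.5] row [-2.6 -2.1]
-144 c [ -8.4 -35.1] row [-2.9 -1.7]
-152 c [-10.5 -32.5] row [-3.1 -1.3]
-160 c [-12.2 -29.6] row [-3.3 -0.9]
-168 c [-16.9 -27.2] row [-3.5 -3.9]
-176 c [-21.7 -23.7] row [-4.6 -3.8]
-184 c [-26.1 -20.3] row [-4.4 -3.4]
-192 c [-30.1 -17.2] row [-4.1 -3. ]
-200 c [-32.9 -13.1] row [-4.6 -1.7]
-208 c [-31.9  -9.9] row [-2.8  1.8]
-216 c [-30.4  -6.9] row [-2.5  2.2]
-224 c [-28.5  -4.1] row [-2.2  2.5]
-232 c [-26.2  -1.6] row [-1.8  2.8]
-240 c [-23.7   0.5] row [-1.4  3.1]
-248 c [-20.8   2.3] row [-1.   3.2]
-256 c [-19.    8.6] row [-5.6  3.4]
-264 c [-15.9  17.5] row [-7.8  5.3]
-272 c [-11.8  26.1] row [-7.2  6.2]
-280 c [-9.4 34.2] row [-7.3  4.4]
-288 c [-4.9 41.3] row [-5.7  6.2]
-296 c [-1.2 41.7] row [0.6 3.6]
```

```bash
python3 -m creep '[[[-2,0,-5,0,0,0],[-3,-4,-1,0,0,0],[-5,-5,0,0,0,0],[-6,-3,0,0,0,0],[-3,-1,0,0,0,0]]]'
python3 - <<'E'
from h import *
t=tip();print(t);plan(range(-160,-216,-8))
E
```

```text
time: 3.92
tool_pos: [0.595, -0.0844, 0.2831]
tool_rot: [3.124, 0.002, 1.304]
contact_force: [0.3, 0.8, -0.4]
opening: 0.0005
(array([-13.6568, -30.8656, 105.1509,  74.6927]), array([178.98,   0.14,  74.69]))
-160 c [-12.2 -29.6] row [-0.9  1.7]
-168 c [-16.9 -27.2] row [-3.5 -3.9]
-176 c [-21.7 -23.7] row [-4.6 -3.8]
-184 c [-26.1 -20.3] row [-4.4 -3.4]
-192 c [-30.1 -17.2] row [-4.1 -3. ]
-200 c [-32.9 -13.1] row [-4.6 -1.7]
-208 c [-31.9  -9.9] row [-2.8  1.8]
```

```bash
python3 -m creep '[[[-4.4,-2.2,0,0,0,0],[-4.6,-3.8,0,0,0,0],[-4.4,-3.4,0,0,0,0],[-4.1,-3,0,0,0,0],[-4.6,-1.7,0,0,0,0]]]'
python3 - <<'E'
from h import *
t=tip();print(t);plan(range(-200,-290,-8))
mp=cam("wrist");a=viewer.read_camera("wrist");b=viewer.read_camera("side")
u=proj("wrist",np.r_[AX,.125],mp);v=proj("side",np.r_[AX,.12]);print(u,v)
x,y=map(int,v);b=cv2.resize(b[y-50:y+50,x-50:x+50],(400,400),interpolation=cv2.INTER_CUBIC)
a=cv2.resize(a,(400,300));a=cv2.copyMakeBorder(a,0,100,0,0,0)
cv2.imwrite("pics/m1.png",np.hstack([a,b]))
E
```

```text
time: 4.33
tool_pos: [0.5709, -0.1007, 0.285]
tool_rot: [3.119, 0.003, 1.303]
contact_force: [1.6, -0.5, 0.3]
opening: 0.0005
(array([-35.6954, -12.6143, 107.0917,  74.6529]), array([178.71,   0.16,  74.65]))
-200 c [-32.9 -13.1] row [1.2 2.6]
-208 c [-31.9  -9.9] row [-2.8  1.8]
-216 c [-30.4  -6.9] row [-2.5  2.2]
-224 c [-28.5  -4.1] row [-2.2  2.5]
-232 c [-26.2  -1.6] row [-1.8  2.8]
-240 c [-23.7   0.5] row [-1.4  3.1]
-248 c [-20.8   2.3] row [-1.   3.2]
-256 c [-19.    8.6] row [-5.6  3.4]
-264 c [-15.9  17.5] row [-7.8  5.3]
-272 c [-11.8  26.1] row [-7.2  6.2]
-280 c [-9.4 34.2] row [-7.3  4.4]
-288 c [-4.9 41.3] row [-5.7  6.2]
[297.1793 235.4619] [296.7744 223.4051]
```

View pics/m1.png

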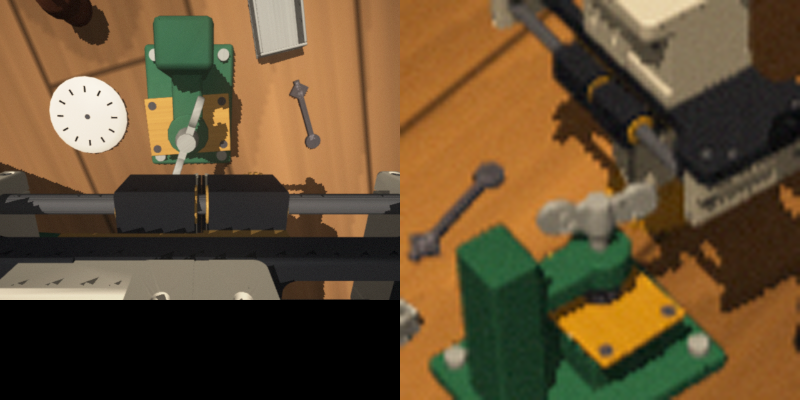

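Wrist view: hub at (186,145) and front wing end at (175,172) in the half-scale picture, so the wing is at about -202° in the stand's frame against -200° planned. The finger model holds, so I continue the stroke.

```bash
cat >> h.py <<'E'
def fix():
    R=Rn.from_euler("xyz",robot.observe()["tool_rot"]).as_matrix();print("fix",np.degrees(np.cross(R[:,2],[0,0,-1])).round(2))
def ang(path,off=0):
    mp=cam("wrist");im=viewer.read_camera("wrist");cv2.imwrite(path,im);return mp,im
E
python3 -m creep '[[[-1.6,4.4,-2,0,0,0],[-4.7,4.7,-1,0,0,0],[-3.2,5.9,0,0,0,0],[-1,3.2,0,0,0,0]]]'
python3 - <<'E'
from h import *
t=tip();print(t);fix();plan(range(-248,-290,-8))
E
```

```text
time: 4.77
tool_pos: [0.5593, -0.0819, 0.2817]
tool_rot: [3.12, 0.004, 1.301]
contact_force: [0.7, -2.1, -0.3]
opening: 0.0007
(array([-20.7009,   3.5675, 103.794 ,  74.57  ]), array([178.74,   0.22,  74.57]))
fix [0.55 1.16 0.  ]
-248 c [-20.8   2.3] row [ 1.2 -0.4]
-256 c [-19.    8.6] row [-5.6  3.4]
-264 c [-15.9  17.5] row [-7.8  5.3]
-272 c [-11.8  26.1] row [-7.2  6.2]
-280 c [-9.4 34.2] row [-7.3  4.4]
-288 c [-4.9 41.3] row [-5.7  6.2]
```

```bash
python3 -m creep '[[[-4.5,3,0,0,0,0],[-7.8,5.3,0,0,0,0],[-7.2,6.2,0,0,0,0],[0,0,0,0,0,0]]]'
python3 - <<'E'
from h import *
t=tip();print(t);fix()
mp,im=ang("pics/w3.png")
print("axis px",proj("wrist",np.r_[AX,.125],mp))
hsv=cv2.cvtColor(im,cv2.COLOR_BGR2HSV);u=proj("wrist",np.r_[AX,.12],mp)
cv2.imwrite("pics/w3c.png",im[0:360,100:560])
E
```

```text
time: 5.1
tool_pos: [0.5372, -0.0642, 0.2812]
tool_rot: [3.122, 0.004, 1.304]
contact_force: [-0.1, -0.7, -0.7]
opening: 0.0005
(array([ -9.3893,  29.8142, 103.2435,  74.6947]), array([178.86,   0.24,  74.69]))
fix [0.53 1.04 0.  ]
axis px [398.2121 296.9364]
```

View pics/w3c.png

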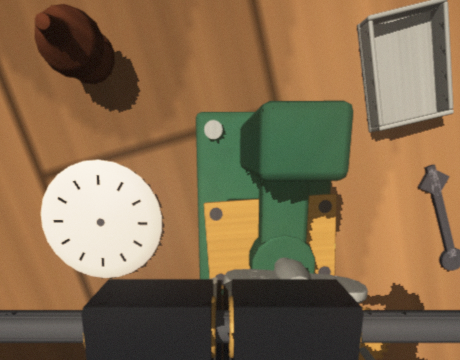

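```bash
python3 -m creep '[[[-2,-6,0,0,0,0],[0,0,15,0,0,0],[0,0,15,0.5,1,0],[0,0,10,0,0,0],[0,0,0,0,0,0]]]'
python3 - <<'E'
from h import *
t=tip();print(t);fix();plan([-86],gap=5,rho=26)
E
```

```text
time: 5.57
tool_pos: [0.5347, -0.0717, 0.3217]
tool_rot: [-3.138, -0.001, 1.304]
contact_force: [0.4, -0.5, 0.2]
opening: 0.0002
(array([-16.3901,  34.536 , 143.747 ,  74.7246]), array([-179.8 ,   -0.04,   74.72]))
fix [-0.09 -0.19 -0.  ]
-86 c [ 19.8 -21.4] row [63.4 20.5]
```

```bash
python3 -m creep '[[[18,3,0,0,0,0],[19,4,0,0,0,0],[19,4,0,0,0,0],[19,4,0,0,0,0],[0,0,0,0,0,0]]]'
python3 - <<'E'
from h import *
t=tip();print(t);fix();mp,im=ang("pics/w4.png");print(proj("wrist",np.r_[AX,.125],mp))
cv2.imwrite("pics/w4c.png",im[60:360,60:460])
E
```

```text
time: 5.98
tool_pos: [0.6114, -0.0584, 0.3202]
tool_rot: [-3.137, -0.001, 1.301]
contact_force: [-0.5, 0.3, -0.6]
opening: 0.0006
(array([ 16.3113, -35.9782, 142.1579,  74.5542]), array([-179.75,   -0.05,   74.55]))
fix [-0.12 -0.23 -0.  ]
[260.9952 312.9038]
```

View pics/w4c.png

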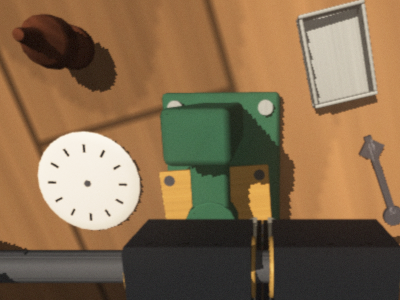

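The gripper hides the screw in this view. The space under the fingers was clear in the previous picture (wings crosswise at about -97°), so I go down and start stroke 2.

```bash
python3 -m creep '[[[0,0,-13,0,0,0],[0,0,-13,0,0,0],[0,0,-12,0,0,0],[0,0,-1,0,0,0],[0,0,0,0,0,0]]]'
python3 - <<'E'
from h import *
t=tip();print(t);fix();plan([-92,-104,-116,-128,-140,-152,-160,-168,-176,-184,-192,-200])
E
```

```text
time: 6.45
tool_pos: [0.6071, -0.0599, 0.2776]
tool_rot: [-3.132, -0.001, 1.301]
contact_force: [1.8, 1.7, 1.1]
opening: 0.0006
(array([ 13.7853, -31.364 ,  99.6359,  74.5213]), array([-179.46,   -0.05,   74.52]))
fix [-0.19 -0.51 -0.  ]
-92 c [ 11.8 -26.1] row [-5.6 -0.6]
-104 c [  7.3 -38. ] row [10.4 -7.3]
-116 c [  1.2 -41.7] row [ 2.  -6.9]
-128 c [ -3.3 -39.5] row [-3.3 -3.8]
-140 c [ -7.3 -36.3] row [-4. -3.]
-152 c [-10.5 -32.5] row [-4.6 -2.1]
-160 c [-12.2 -29.6] row [-3.3 -0.9]
-168 c [-16.9 -27.2] row [-3.5 -3.9]
-176 c [-21.7 -23.7] row [-4.6 -3.8]
-184 c [-26.1 -20.3] row [-4.4 -3.4]
-192 c [-30.1 -17.2] row [-4.1 -3. ]
-200 c [-32.9 -13.1] row [-4.6 -1.7]
```

```bash
python3 -m creep '[[[4,-7,3,0,0,0],[2.7,-7.4,1,0,0,0],[-3.3,-3.8,0,0,0,0],[-4,-3,0,0,0,0],[-4.6,-2.1,0,0,0,0]]]'
python3 - <<'E'
from h import *
t=tip();print(t);fix();plan([-152,-160,-168,-176,-184,-192,-200])
E
```

```text
time: 6.87
tool_pos: [0.6016, -0.0857, 0.284]
tool_rot: [-3.134, -0.001, 1.301]
contact_force: [1.9, 0.8, -0.5]
opening: 0.0006
(array([-12.4973, -32.9302, 106.0118,  74.533 ]), array([-179.55,   -0.08,   74.53]))
fix [-0.19 -0.42 -0.  ]
-152 c [-10.5 -32.5] row [0.1 2. ]
-160 c [-12.2 -29.6] row [-3.3 -0.9]
-168 c [-16.9 -27.2] row [-3.5 -3.9]
-176 c [-21.7 -23.7] row [-4.6 -3.8]
-184 c [-26.1 -20.3] row [-4.4 -3.4]
-192 c [-30.1 -17.2] row [-4.1 -3. ]
-200 c [-32.9 -13.1] row [-4.6 -1.7]
```

```bash
python3 -m creep '[[[-3.2,1,-2,0,0,0],[-3.5,-3.9,0,0,0,0],[-4.6,-3.8,-1,0,0,0],[-4.4,-3.4,0,0,0,0],[-4.1,-2.5,0,0,0,0]]]'
python3 - <<'E'
from h import *
t=tip();print(t);fix();plan([-192,-200,-208,-216,-224,-232,-240,-248])
E
```

```text
time: 7.28
tool_pos: [0.5793, -0.1004, 0.2821]
tool_rot: [-3.137, -0.0, 1.3]
contact_force: [1.4, -0.6, 0.8]
opening: 0.0003
(array([-32.6572, -15.8238, 104.1214,  74.5084]), array([-179.73,   -0.01,   74.51]))
fix [-0.09 -0.26 -0.  ]
-192 c [-30.1 -17.2] row [2.  2.1]
-200 c [-32.9 -13.1] row [-4.6 -1.7]
-208 c [-31.9  -9.9] row [-2.8  1.8]
-216 c [-30.4  -6.9] row [-2.5  2.2]
-224 c [-28.5  -4.1] row [-2.2  2.5]
-232 c [-26.2  -1.6] row [-1.8  2.8]
-240 c [-23.7   0.5] row [-1.4  3.1]
-248 c [-20.8   2.3] row [-1.   3.2]
```

```bash
python3 -m creep '[[[-2.6,0.4,-1,0,0,0],[-2.8,1.8,0,0,0,0],[-2.5,2.2,0,0,0,0],[-2.2,2.5,0,0,0,0],[-3.2,5.9,0,0,0,0]]]'
python3 - <<'E'
from h import *
t=tip();print(t);fix();plan([-240,-248,-256,-264,-272,-280,-286])
E
```

```text
time: 7.7
tool_pos: [0.5642, -0.0886, 0.2811]
tool_rot: [-3.137, 0.001, 1.298]
contact_force: [1.2, -1.6, -0.9]
opening: 0.0002
(array([-25.4043,   1.7978, 103.067 ,  74.3974]), array([-179.75,    0.05,   74.4 ]))
fix [-0.02 -0.25 -0.  ]
-240 c [-23.7   0.5] row [1.7 1.4]
-248 c [-20.8   2.3] row [-1.   3.2]
-256 c [-19.    8.6] row [-5.6  3.4]
-264 c [-15.9  17.5] row [-7.8  5.3]
-272 c [-11.8  26.1] row [-7.2  6.2]
-280 c [-9.4 34.2] row [-7.3  4.4]
-286 c [-6.2 39.7] row [-4.5  4.5]
```

```bash
python3 -m creep '[[[-1,3.4,0,0,0,0],[-4,4.6,0,0,0,0],[-7,5.3,0,0,0,0]]]';python3 -m creep '[[[-6,5,0,0,0,0],[0,0,0,0,0,0]]]'
python3 - <<'E'
from h import *
t=tip();print(t);fix();plan([-264,-272,-280,-286])
E
```

```text
time: 7.95
tool_pos: [0.5516, -0.0737, 0.281]
tool_rot: [-3.138, 0.002, 1.299]
contact_force: [0.6, -2.7, 0.4]
opening: 0.0003
time: 8.12
tool_pos: [0.5437, -0.067, 0.281]
tool_rot: [-3.136, 0.002, 1.301]
contact_force: [-0.2, -2.0, -1.4]
opening: 0.0004
(array([-10.0853,  27.3024, 102.9653,  74.5224]), array([-179.71,    0.13,   74.52]))
fix [ 0.05 -0.32  0.  ]
-264 c [-15.9  17.5] row [ 8.  -8.1]
-272 c [-11.8  26.1] row [-7.2  6.2]
-280 c [-9.4 34.2] row [-7.3  4.4]
-286 c [-6.2 39.7] row [-4.5  4.5]
```

```bash
for i in 1; do python3 -m creep '[[[0.4,1.5,0,0,0,0],[0,0,0,0,0,0]]]'; python3 -m creep '[[[0.4,1.5,0,0,0,0],[0,0,0,0,0,0]]]'; python3 -m creep '[[[0.4,1.5,0,0,0,0],[0,0,0,0,0,0]]]'; done
python3 -c "from h import *;print(tip())"
```

```text
time: 8.28
tool_pos: [0.5436, -0.0653, 0.2811]
tool_rot: [-3.137, 0.003, 1.301]
contact_force: [1.2, -2.5, -0.6]
opening: 0.0007
time: 8.45
tool_pos: [0.5439, -0.0649, 0.281]
tool_rot: [-3.136, 0.006, 1.301]
contact_force: [-0.5, -2.7, 0.6]
opening: 0.0002
time: 8.62
tool_pos: [0.5442, -0.0646, 0.2811]
tool_rot: [-3.135, 0.008, 1.301]
contact_force: [-0.6, -2.4, 1.9]
opening: 0.0006
(array([ -8.6331,  27.739 , 103.0601,  74.5136]), array([-179.63,    0.47,   74.51]))
```

```bash
python3 -m creep '[[[0.8,3,0,0,0,0],[0.8,3,0,0,0,0]]]'; python3 -m creep '[[[1.3,4.8,0,0,0,0],[1.3,4.8,0,0,0,0]]]'
python3 - <<'E'
from h import *
t=tip();print(t,robot.observe()["torque"]);fix()
mp,im=ang("pics/w5.png");print(proj("wrist",np.r_[AX,.12],mp))
cv2.imwrite("pics/w5c.png",cv2.resize(im[200:320,280:520],None,fx=3,fy=3,interpolation=cv2.INTER_CUBIC))
E
```

```text
time: 8.78
tool_pos: [0.5452, -0.0619, 0.2811]
tool_rot: [-3.134, 0.016, 1.3]
contact_force: [-6.1, -19.3, 1.4]
opening: 0.0006
time: 8.95
tool_pos: [0.5464, -0.059, 0.2813]
tool_rot: [-3.131, 0.032, 1.3]
contact_force: [-8.3, -26.1, 1.9]
opening: 0.0006
(array([ -6.958 ,  27.7491, 103.3864,  74.4582]), array([-179.41,    1.85,   74.46])) [-4.2092  1.2409 -0.3488]
fix [ 1.62 -1.07  0.  ]
[389.7647 299.1531]
```

View pics/w5c.png

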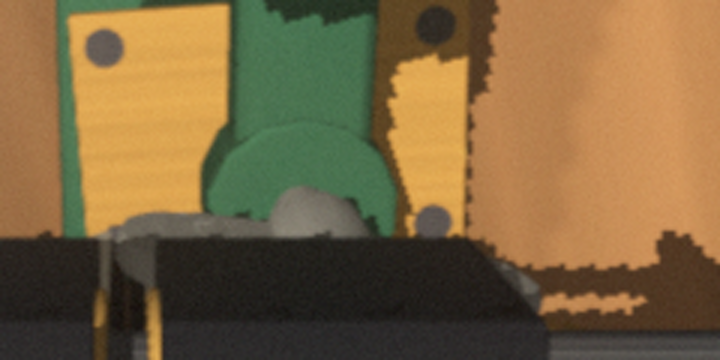

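```bash
python3 -m creep '[[[0.5,2,0,0.8,-0.5,0],[0.8,3,0,0.8,-0.5,0]]]'
python3 -c "
from h import *;print(tip());fix()"; python3 -m creep '[[[1,4,0,1,-0.7,0],[1,4,0,1,-0.7,0]]]'
python3 -c "
from h import *;print(tip());fix()"
```

```text
time: 9.17
tool_pos: [0.5455, -0.0611, 0.2811]
tool_rot: [-3.135, 0.018, 1.299]
contact_force: [-11.5, -28.5, 5.7]
opening: 0.0006
(array([ -6.5799,  27.4905, 103.1769,  74.4198]), array([-179.61,    1.01,   74.42]))
fix [ 0.87 -0.65  0.  ]
time: 9.33
tool_pos: [0.544, -0.0629, 0.2809]
tool_rot: [-3.141, -0.0, 1.299]
contact_force: [-16.7, -35.9, 6.0]
opening: 0.0004
(array([ -5.5675,  27.3111, 102.9172,  74.4074]), array([-179.96,   -0.02,   74.41]))
fix [-0.02 -0.03 -0.  ]
```

```bash
python3 -m creep '[[[-2,-6,0,0,0,0],[-2,-8,0,0,0,0],[0,0,18,0,0,0],[0,0,18,0,0,0],[0,0,18,0,0,0]]]';  python3 -m creep '[[[0,-20,0,0,0,0],[8,-20,0,0,0,0],[8,-10,0,0,0,0],[0,0,0,0,0,0]]]'
python3 - <<'E'
from h import *
t=tip();print(t);fix()
mp,im=ang("pics/w6.png");u=proj("wrist",np.r_[AX,.12],mp);print(u)
x,y=map(int,u);x0,y0=x-100,max(0,y-110);print(x0,y0);cv2.imwrite("pics/w6c.png",cv2.resize(im[y0:y0+180,x0:x0+200],None,fx=3,fy=3,interpolation=cv2.INTER_CUBIC))
E
```

```text
time: 9.75
tool_pos: [0.5374, -0.0805, 0.3318]
tool_rot: [-3.127, -0.001, 1.293]
contact_force: [-0.0, 0.4, -0.3]
opening: 0.0004
time: 10.08
tool_pos: [0.5552, -0.1298, 0.3368]
tool_rot: [-3.135, -0.007, 1.296]
contact_force: [-0.4, 0.0, -0.7]
opening: 0.0002
(array([-66.1047,   0.2486, 158.8038,  74.2519]), array([-179.6 ,   -0.39,   74.25]))
fix [-0.48 -0.28 -0.  ]
[325.3083 158.083 ]
225 48
```

View pics/w6c.png

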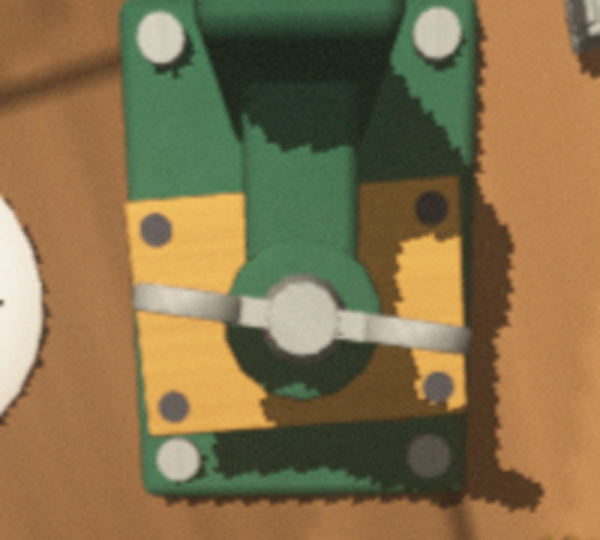

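```bash
python3 - <<'E'
from h import *
mp=cam("wrist");W=lambda x,y,z:ray("wrist",225+x/3,48+y/3,z,mp)[:2]
A=lambda d:np.degrees(np.arctan2(d[1],d[0]))
e1,e2=W(137,297,.115),W(467,341,.115)
a,b,c,d=[W(*p,.016) for p in((161,37),(437,32),(178,460),(428,455))]
y=A((a+b)/2-(c+d)/2);y2=A(a-b+c-d)-90;w=A(e1-e2);print("wing",w,np.linalg.norm(e1-e2),(e1+e2)/2,"yaw",y,y2,"phi",w-y,w-y2,"(8.0 -> 81.6)")
now=np.array([W(*p,.054) for p in((156,230),(431,207),(438,385),(173,407))])
T=lambda x,y:ray("top",265+x/5,185+y/5,.054)[:2]
old=np.array([T(*p) for p in((177,248),(210,105),(300,125),(270,268))])
print("plate now",now.mean(0),A(now[0]-now[1]),A(now[3]-now[2]));print("plate old",old.mean(0),A(old[0]-old[1]),A(old[3]-old[2]))
t2=viewer.read_camera("top");cv2.imwrite("pics/top2.png",t2)
d=cv2.absdiff(t2,cv2.imread("pics/top0.png")).max(2)[140:310,190:480];
n,_,st,_=cv2.connectedComponentsWithStats((d>70).astype(np.uint8));print([list(s[:2]+[190,140])+list(s[2:]) for s in st[1:] if s[4]>40])
E
```

```text
wing 156.91965778682544 0.0624957138527717 [ 0.5718 -0.0618] yaw 74.97461993627628 75.28402188411499 phi 81.94503785054916 81.63563590271045 (8.0 -> 81.6)
plate now [ 0.5718 -0.059 ] 168.74626616038705 168.97550573712067
plate old [ 0.572 -0.062] 167.5935018774287 168.38757544424956
[[np.int64(310), np.int64(142), np.int32(19), np.int32(34), np.int32(308)], [np.int64(276), np.int64(142), np.int32(200), np.int32(168), np.int32(15607)], [np.int64(347), np.int64(142), np.int32(48), np.int32(24), np.int32(196)], [np.int64(385), np.int64(176), np.int32(13), np.int32(23), np.int32(145)], [np.int64(337), np.int64(229), np.int32(26), np.int32(14), np.int32(134)], [np.int64(353), np.int64(253), np.int32(19), np.int32(38), np.int32(359)], [np.int64(327), np.int64(255), np.int32(30), np.int32(35), np.int32(493)], [np.int64(277), np.int64(257), np.int32(40), np.int32(39), np.int32(1223)], [np.int64(347), np.int64(259), np.int32(10), np.int32(11), np.int32(85)], [np.int64(475), np.int64(282), np.int32(5), np.int32(28), np.int32(86)]]
```

Wing angle now 81.8° against 81.6° for turn 8.0. The plate has the same orientation, and its 3 mm apparent shift equals the wrist/top camera offset seen on the fixed axis. I raise the arm clear and hand in.

```bash
python3 -m creep '[[[0,-10,20,0,0,0],[0,-10,20,0,0,0],[0,-10,20,0,0,0],[0,0,0,0,0,0],[0,0,0,0,0,0]]]'; python3 -c "
from h import *;print(robot.observe()['qvel']);print(robot.hand_in())"
```

```text
time: 10.6
tool_pos: [0.5523, -0.1533, 0.3954]
tool_rot: [-3.122, -0.012, 1.302]
contact_force: [0.0, -0.4, -0.5]
opening: 0.0003
[ 0.0002 -0.024  -0.0264 -0.0005  0.0126 -0.0032]
the job is handed in; nothing more can be done
None
```

I tightened the wing screw to its hard stop on the smaller stand (134 mm base) and handed the job in at 10.6 s. It took two clockwise strokes of the closed fingertips, about 160° and 180°, and the screw was never gripped.

- **Tightness:** At the end the screw stalled, and the force rose from about 2 N to about 40 N. The tip still crept about 3 mm over that push, which I put down to give in the fingers and arm. The last clear wrist picture put the wings at 81.6–81.9° in the stand's frame. Turn 8.0 corresponds to 81.6°.
- **Plate:** Its orientation is unchanged to within about 1°. Its centre reads 3 mm from the first measurement. The fixed screw axis reads 2.7 mm off between the same two cameras, so I take this as calibration, not movement.
- **Other things:** The fingertips stayed at least 99 mm above the shelf, well above every bystander. I also compared the top camera's first and last pictures, but the arm and its shadows spoil that comparison, so it neither confirms nor disproves that nothing moved.
- **Finish:** The arm stands clear, with the fingertips about 0.22 m above the shelf and no contact force beyond sensor noise.

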